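# Change over the bench fume extraction

## Task

Change the fume extraction over from the orange inlet to the blue one. With a fingertip, gently push the blue inlet's damper lever round until it points along its duct over the green mark (open); only then push the orange inlet's lever round until it stands square across its duct over the red mark (shut). Do not grip or force the levers, stop them on the marks rather than past them, and leave the things standing about where they are.

Things in the scene. Friction and masses are not known exactly. Their poses are not given: they have to be found in the camera images.
- blue_inlet: fixed extraction inlet with blue bands: aluminium duct 80 mm across, level along its x, axis 75 mm above the bench; black mouth ring 90 mm across at x = -100 to -116 mm; at x = 104 mm an elbow down into a flange 120 mm across. Origin on the bench under the lever's pivot. Round the pivot a white dial plate, 100 mm across, top at 119 mm: green mark on the -x side, red on the +y side.
- orange_inlet: fixed extraction inlet with orange bands: aluminium duct 80 mm across, level along its x, axis 75 mm above the bench; black mouth ring 90 mm across at x = -100 to -116 mm; at x = 104 mm an elbow down into a flange 120 mm across. Origin on the bench under the lever's pivot. Round the pivot a white dial plate, 100 mm across, top at 119 mm: green mark on the -x side, red on the +y side.
- blue_lever (a joint): lever angle about the vertical at blue_pivot. 0 = shut: square across the duct, over the red mark, pointing along blue_inlet's +y. 1.571 = open: over the green mark, along blue_inlet's -x. Grows counter-clockwise from above. Stops lie past the marks, at -0.3 and 1.87; no clicks; it stays where left; about 1.5 N at its end turns it (0.12 N m of friction). It starts shut or a little open (0 to 0.5).
- orange_lever (a joint): lever angle about the vertical at orange_pivot. 0 = shut: square across the duct, over the red mark, pointing along orange_inlet's +y. 1.571 = open: over the green mark, along orange_inlet's -x. Grows counter-clockwise from above. Stops lie past the marks, at -0.3 and 1.87; no clicks; it stays where left; about 1.5 N at its end turns it (0.12 N m of friction). It starts open or nearly so (1.3 to 1.7).
- blue_pivot (a point): point on the turning axis of the blue inlet's lever, at the lever's mid-height, 137 mm above the bench
- orange_pivot (a point): point on the turning axis of the orange inlet's lever, at the lever's mid-height, 137 mm above the bench
- blue_tip (a point): middle of the outer end of the blue inlet's lever, 100 mm from the pivot. The lever is a bar 14 mm thick, from 126 to 148 mm above the bench, dark steel with its last 34 mm blue, on a hub 28 mm across, top at 152 mm. Air under the bar: 7 mm over the dial plate, 11 mm over the duct's crown (mouth ring: up to 120 mm), open beside the duct
- orange_tip (a point): middle of the outer end of the orange inlet's lever, 100 mm from the pivot. The lever is a bar 14 mm thick, from 126 to 148 mm above the bench, dark steel with its last 34 mm orange, on a hub 28 mm across, top at 152 mm. Air under the bar: 7 mm over the dial plate, 11 mm over the duct's crown (mouth ring: up to 120 mm), open beside the duct
- glue: loose white glue bottle with a red cap, 42 mm in diameter, 105 mm tall, origin under its base; to be left alone
- squares: loose stack of thin plywood and card squares, 60 x 60 x 30 mm, origin under its centre; to be left alone
- reel: loose black reel of copper wire standing on its flange, 60 mm in diameter, 40 mm tall, origin under its centre; to be left alone
- screwdriver: loose screwdriver with a green handle lying on the bench along its x, origin under its middle; to be left alone

How it is judged:
By the outcome, as a careful person would: the job done as asked, in the order asked, and still so for the second after the job is handed in, with the robot touching nothing.
It also fails if it takes over 61 s, if anything falls off the work surface, if the arm or the gripper's body presses on something with over 40 N, if the wrist force passes 120 N, or if a joint passes its speed limit or range.

## Robot

A 6-joint arm with a two-finger parallel gripper is mounted at the origin on the work surface. World frame = base frame: x ahead of the robot, y to its left, z up, the work surface at z = 0. Lengths are in mm, angles in rad, forces in N, time in s.
With the tool pointing down it reaches from about 350 to 975 mm from the base axis. Payload 7.1 kg.
Tool frame: the origin (TCP) lies on the front face of the gripper's body, between the roots of the fingers; the fingertips stand 80 mm ahead of it and the grasp point (between the pads) lies 61 mm ahead of it; z points along the fingers, y is the line along which they close (so a half turn about z gives the same grasp; the last joint's range is limited). The gripper opens to 88 mm and grips with 3 to 60 N. Pads are 20 mm wide; open, the fingers measure 115 mm over their backs; the gripper's body (75 mm by 178 mm) begins 61 mm behind the grasp point.
Start: joints at [-0.019, 0.423, 1.63, -0, 1.089, -0.019], TCP at [624.984, 0.026, 302.675] pointing down, gripper open.
Joint ranges: [-3, 3], [-0.9, 2.11], [0.09, 2.58], [-1.31, 4.45], [0.11, 2.69], [-2.54, 2.54]. Speed limits (rad/s): [2.39, 2.39, 3.01, 3.14, 3.14, 3.14].

## Interface

Orientations are given as a rotation vector (axis times angle).
In Python, from workcell import readout, vision, close_job gives the robot as it stands.
- The arm moves only by the tool servo_tool, never from a script. Its argument "plan" is a list that holds one entry, the list of rows, each a list of 7 numbers: the gripper command: -1 is fully open, 1 is shut, values between are in proportion, then the shift along the world's x, y, z in units of 40 mm (1.0 is 40 mm), then the turn, a rotation vector about the world's x, y, z in units of 5 degrees (1.0 is 5 degrees). A call has 1 to 5 rows; each row shifts and turns the commanded pose from where the row before left it; what a row does not reach is not made up. A row lasts 1/12 s, in which the tool goes at most 41.7 mm and 7.16 degrees, less where a joint would pass 70% of its speed; a pose out of reach is approached as far as the arm can. A call is refused whole if a number of a shift passes 1 or a number of a turn 1, either way. A call with a gripper value outside its range is refused whole. The fingers move at their own pace and stop on an object; the grip force is fixed at half the most. Time passes only in rows, so rows that do not move let the fingers close. It gives the time, the measured TCP pose, the force, the opening and the grip force at its end, in the units of the state.
- readout.get_obs(): the state, without advancing time (a new reading comes with each control period).
- vision.get_image(name): name is "scene" or "side" or "wrist"; returns the picture (400x640x3 uint8, red, green, blue); there is no depth.
- vision.camera_params(name): a dict with "fx", "fy", "cx", "cy" (pixels), "rvec" (rotation vector, rad) and "tvec" (3), from world to camera coordinates, as OpenCV has them; the wrist camera has in their place "hand_eye" (4x4, takes a point from camera to tool coordinates, whose origin is the TCP and whose axes are the flange's). Camera axes: x right, y down, z forward; pixel columns grow to the right and rows downward; lengths in mm; the calibration is good to about 2 mm. A picture is of the moment at which its call begins: read the wrist's pose just before it. camera_params takes no time and is no camera call.
- close_job(): hands the job in; it is judged then, once.
The state is a dict: "t": time; "qpos": joint angles; "qvel": joint speeds; "joint_torque": joint torques, N m; "ee_pos": TCP position; "orientation": TCP orientation; "ft_force": force on the tool from outside, world axes, zero at the start; "moment": the same for the moment, N m; "width": finger opening in mm; "grasp_force": force on a finger pad.
Only numpy, scipy, OpenCV 4.12 (cv2) and the standard library are available. Lean on these libraries where they do the work, as an engineer would, in place of code of your own. Each camera call takes 0.05 s, during which the arm holds its last target. There are 200 camera calls.

## Working session

There is one attempt and no reset: what is moved stays moved. The work goes in short steps, Python scripts to look and compute and a tool call to move; the robot and the scene stay as the last step left them, time stands still between calls to the robot, and variables do not carry over. Pictures are saved under pics/ and viewed, at most 10 in all, crops included, and the job is handed in when it is done.

Besides the shell and the picture viewer there is one more tool, called after "Request:" as name(argument=value, ...), one argument or row to a line, values as JSON. servo_tool: Moves the arm, as the interface text tells. Its arguments: {"type":"object","properties":{"plan":{"type":"array"}},"required":["plan"]}

```bash
mkdir -p pics; cat > h.py <<'E'
import numpy as np, cv2
from workcell import readout, vision
from scipy.spatial.transform import Rotation as R
def cam(n):
    p=vision.camera_params(n); K=np.array([[p['fx'],0,p['cx']],[0,p['fy'],p['cy']],[0,0,1]])
    if 'rvec' in p:
        r=R.from_rotvec(np.ravel(p['rvec'])).as_matrix(); t=np.ravel(p['tvec'])
        return K,r.T,-r.T@t
    o=readout.get_obs(); H=np.array(p['hand_eye']); Rt=R.from_rotvec(o['orientation']).as_matrix()
    return K,Rt@H[:3,:3],Rt@H[:3,3]+np.array(o['ee_pos'])
def plane(c,uv,z):
    K,r,o=c; d=np.c_[np.atleast_2d(uv),np.ones(len(np.atleast_2d(uv)))]@np.linalg.inv(K).T@r.T
    return o+d*((z-o[2])/d[:,2])[:,None]
def tri(c1,u1,c2,u2):
    A=[];b=[]
    for (K,r,o),u in ((c1,u1),(c2,u2)):
        d=r@np.linalg.inv(K)@np.r_[u,1]; d/=np.linalg.norm(d); P=np.eye(3)-np.outer(d,d); A.append(P); b.append(P@o)
    x=np.linalg.lstsq(np.vstack(A),np.hstack(b),rcond=None)
    return x[0],np.sqrt(x[1])
def snap(n,name):
    c=cam(n); im=vision.get_image(n); cv2.imwrite(f'pics/{name}.png',im[:,:,::-1]); return c,im
E
python3 - <<'E'
from h import *
for n in('scene','side','wrist'):
    c,im=snap(n,n+'0'); print(n,c[2].round(),c[1][:,2].round(2))
E
```

```text
scene [1329.  214.  832.] [-0.7  -0.21 -0.68]
side [ 178. -535.  846.] [ 0.4   0.51 -0.76]
wrist [624.  82. 383.] [-0.   -0.3  -0.95]
```

View pics/scene0.png

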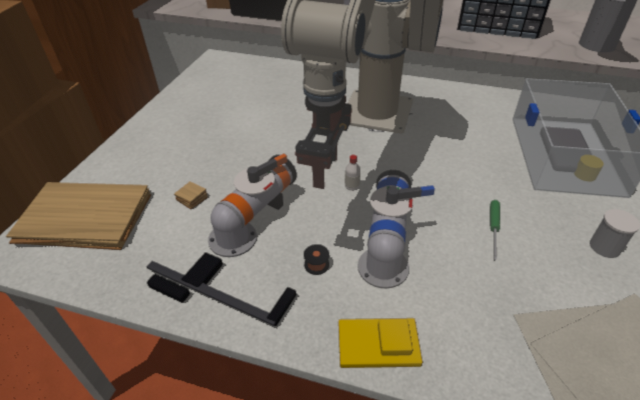

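View pics/side0.png

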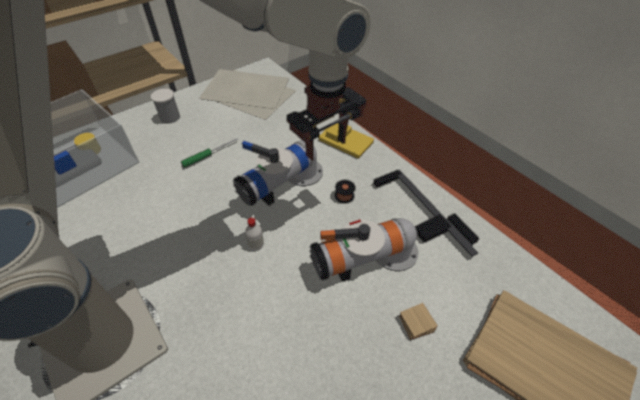

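The scene view shows the blue lever's tip at about (430,190) and the orange's at (283,158). In the side view they are at about (245,145) and (325,234). Next I triangulate the coloured blobs.

```bash
python3 - <<'E'
from h import *
for n in('scene','side'):
    im=cv2.imread(f'pics/{n}0.png'); h=cv2.cvtColor(im,cv2.COLOR_BGR2HSV)
    for nm,lo,hi in(('blue',(105,120,50),(125,255,255)),('orange',(5,170,120),(14,255,255)),('green',(45,100,40),(80,255,255)),('red',(0,180,90),(4,255,255))):
        k,l,s,c=cv2.connectedComponentsWithStats(cv2.inRange(h,lo,hi))
        print(n,nm,[(c[i].round(1).tolist(),s[i].tolist()) for i in range(1,k) if s[i,4]>8 and 130<c[i][1]<280 and 150<c[i][0]<450])
S,D=cam('scene'),cam('side')
for nm,a,b in(('btip',(430,190),(245,145)),('otip',(283,158),(325,234)),('bhub',(392,192),(275,155)),('ohub',(254,174),(363,231))):
    x,e=tri(S,a,D,b); print(nm,x.round(1),e.round(1))
a=cv2.imread('pics/scene0.png')[140:290,200:450];b=cv2.imread('pics/side0.png')[120:290,220:430]
a=cv2.resize(a,(750,450)[:2] and (480,288),interpolation=3);b=cv2.resize(b,(480,300))
f=lambda im,sz:cv2.resize(im,sz,interpolation=cv2.INTER_CUBIC)
cv2.imwrite('pics/crop.png',np.vstack([f(cv2.imread('pics/scene0.png')[145:245,220:440],(660,300)),f(cv2.imread('pics/side0.png')[135:235,210:430],(660,300))]))
E
```

```text
scene blue [([401.3, 183.6], [396, 179, 12, 9, 64]), ([427.0, 188.2], [421, 186, 13, 5, 46]), ([387.5, 226.1], [371, 220, 33, 16, 282])]
scene orange [([279.6, 157.1], [275, 155, 10, 5, 29]), ([282.8, 173.8], [279, 171, 8, 7, 36]), ([237.9, 201.8], [224, 194, 26, 19, 230])]
scene green []
scene red []
side blue [([247.1, 145.0], [243, 142, 9, 8, 47]), ([300.0, 155.4], [289, 145, 19, 25, 206]), ([258.1, 182.2], [246, 170, 22, 28, 254])]
side orange [([393.7, 234.5], [383, 222, 19, 27, 246]), ([327.3, 233.1], [322, 231, 12, 5, 42]), ([335.3, 254.6], [326, 242, 18, 27, 269])]
side green [([196.0, 157.7], [182, 150, 29, 16, 166]), ([345.7, 242.2], [344, 239, 4, 7, 9])]
side red [([251.0, 221.6], [249, 220, 5, 5, 21])]
btip [520.2 222.  138.5] [0.2]
otip [ 505.3 -149.1  140.5] [1.4]
bhub [560.  136.8 143.2] [4.1]
ohub [ 580.6 -195.1  138. ] [0.1]
```

View pics/crop.png

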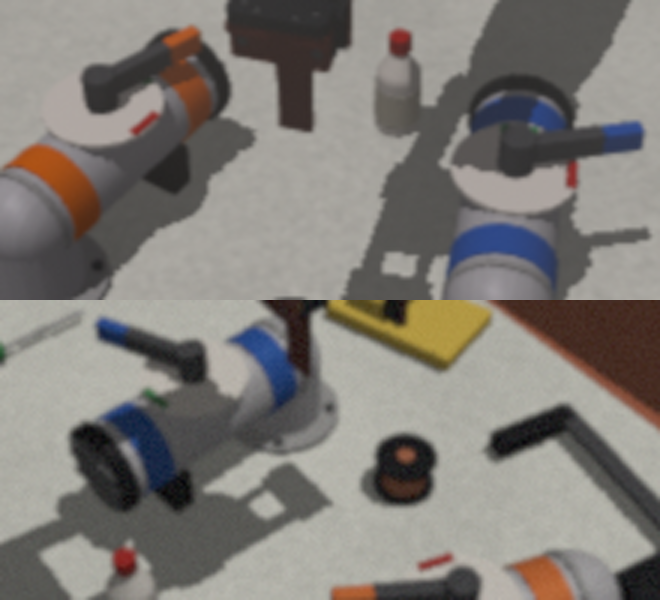

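View pics/wrist0.png

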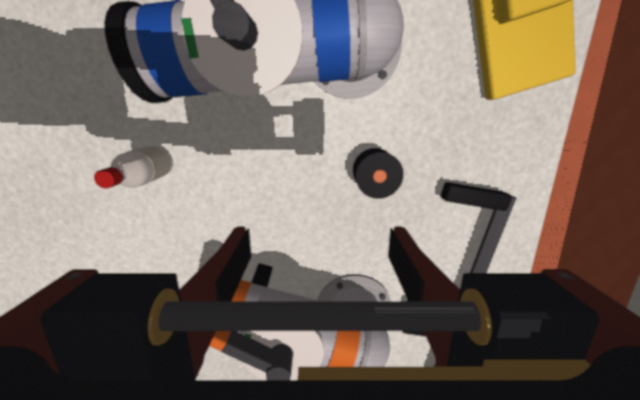

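Request:
servo_tool(
  plan=[
    [[1, -0.3, 0.8, 0, 0, 0, 0], [1, -0.4, 0.8, 0, 0, 0, 0], [1, -0.3, 0.8, 0, 0, 0, 0], [1, 0, 0.6, 0, 0, 0, 0], [1, 0, 0, 0, 0, 0, 0]],
  ],
)

```text
t: 0.57
ee_pos: [584.2, 123.6, 302.6]
orientation: [-2.217, -2.224, -0.001]
ft_force: [-0.1, 0.2, -0.4]
width: 57.7
grasp_force: 0.0
```

```bash
python3 - <<'E'
from h import *
o=readout.get_obs(); print(o['t'],np.round(o['ee_pos'],1),R.from_rotvec(o['orientation']).as_matrix().round(2),o['width'],np.round(o['qvel'],3))
c,im=snap('wrist','wb1'); print(c[0][0,0],c[2])
E
```

```text
0.5667 [584.2 123.6 302.6] [[-0.  1. -0.]
 [ 1.  0.  0.]
 [ 0. -0. -1.]] 57.7190370032686 [-0.058  0.002 -0.005 -0.034 -0.001 -0.063]
282.4875624294359 [583.69780578 205.66903217 384.00031286]
```

View pics/wb1.png

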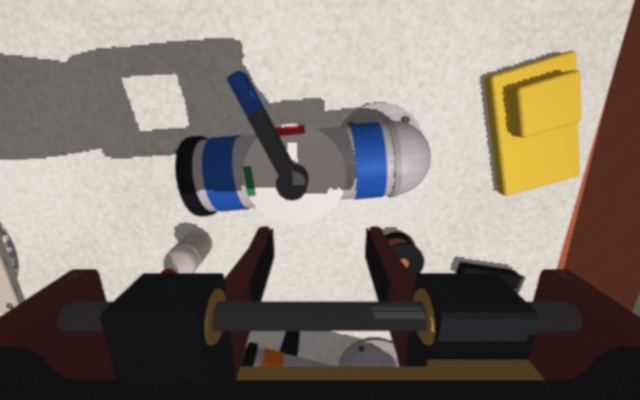

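The wrist view shows the blue hub at (291,181), the lever end at (237,73), the red mark at (291,129) and the green mark at (249,181). The fingers are still closing.

```bash
cat >> h.py <<'E'
def blobs(im,roi,col):
    rng={'blue':((105,120,30),(125,255,255)),'orange':((5,160,60),(14,255,255)),'green':((45,90,30),(85,255,255)),'red':((0,150,60),(4,255,255)),'dark':((0,0,0),(180,110,75))}[col]
    h=cv2.cvtColor(np.ascontiguousarray(im),cv2.COLOR_RGB2HSV); m=cv2.inRange(h,*rng)
    u0,v0,u1,v1=roi; k=np.zeros_like(m); k[v0:v1,u0:u1]=m[v0:v1,u0:u1]
    n,l,s,c=cv2.connectedComponentsWithStats(k)
    return [(c[i],s[i,4],cv2.minAreaRect(np.argwhere(l==i)[:,::-1].astype(np.float32))) for i in range(1,n) if s[i,4]>15]
E
python3 - <<'E'
from h import *
c=cam('wrist'); im=cv2.imread('pics/wb1.png')[:,:,::-1]
for col in('blue','green','red'):
    for b in blobs(im,(140,50,420,225),col): print(col,b[0].round(1),b[1],np.round(b[2][0],1),np.round(b[2][1],1),round(b[2][2]))
S,D=cam('scene'),cam('side')
hub=plane(c,(291,181),152)[0]; tip=plane(c,(237,72),148)[0]
g=plane(c,(249,181),119)[0]; r=plane(c,(291,129.5),119)[0]
ring=plane(c,[(187,140),(197,213)],75)
ang=lambda a,b:np.degrees(np.arctan2(*(b-a)[1::-1]))
print(hub,tip,np.linalg.norm(tip-hub),'lev',ang(hub,tip),'g',ang(hub,g),np.linalg.norm(g[:2]-hub[:2]),'r',ang(hub,r),np.linalg.norm(r[:2]-hub[:2]),ang(*ring))
x,e=tri(c,(246,88),S,(427,188)); print('lev blue mid tri',x,e)
x,e=tri(c,(291,181),S,(392,188)); print('hub tri',x,e)
x,e=tri(c,(246,88),D,(247,145)); print(x,e)
E
```

```text
blue [244.8  92.3] 784 [244.8  92.2] [44.1 18.6] 62
blue [369.3 159.5] 2170 [369.5 159.4] [74.2 32.1] 84
blue [219.8 173.5] 2067 [221.  173.7] [72.8 36.3] 84
green [248.7 180.4] 169 [248.7 180.6] [27.9  6.1] 81
red [290. 130.] 179 [289.6 130.1] [ 6.8 27. ] 85
[560.20856319 142.83044404 152.        ] [520.51977657 228.37924434 148.        ] 94.39172112671605 lev 114.88807242918445 g -168.6450849783219 44.959078716250545 r 92.98647332169607 40.11426407309662 -89.93068918733384
lev blue mid tri [526.79573513 215.55210866 148.45393105] [1.79702263]
hub tri [560.16766597 140.88150799 156.61946788] [4.37589987]
[524.26264607 217.48883209 139.52175133] [0.44006358]
```

Request:
servo_tool(
  plan=[
    [[1, 0, 0.9, 0, 0, 0, 0], [1, 0, 0.9, 0, 0, 0, 0], [1, 0, 0.8, 0, 0, 0, 0], [1, 0, 0, -0.7, 0, 0, 0], [1, 0, 0, -0.7, 0, 0, 0]],
  ],
)

```text
t: 1.03
ee_pos: [586.4, 225.2, 247.6]
orientation: [2.218, 2.222, 0.006]
ft_force: [-0.4, -0.7, 0.3]
width: 20.3
grasp_force: 0.0
```

Request:
servo_tool(
  plan=[
    [[1, 0, 0, -0.5, 0, 0, 0], [1, 0, 0, -0.35, 0, 0, 0], [1, 0, 0, 0, 0, 0, 0], [1, 0, 0, 0, 0, 0, 0]],
  ],
)

```text
t: 1.37
ee_pos: [585.0, 223.0, 212.0]
orientation: [-2.222, -2.22, 0.003]
ft_force: [-0.6, -0.6, 0.5]
width: 0.1
grasp_force: 0.0
```

```bash
python3 - <<'E'
from h import *
o=readout.get_obs(); print(o['t'],np.round(o['ee_pos'],1),o['width'],np.round(o['ft_force'],1))
def way(p,ths,rad,sgn):
    out=[]
    for t in np.radians(ths):
        u=np.array([np.cos(t),np.sin(t)]); n=sgn*np.array([u[1],-u[0]])
        d=7+13.5*abs(n[0])+10*abs(n[1]); out.append(p+rad*u+d*n)
    return np.array(out)
w=way(np.array([561,138]),range(110,190,5),78,1)
print(np.c_[range(110,190,5),w.round(1),(np.diff(w,axis=0,prepend=[np.array(o['ee_pos'])[:2]])/40).round(2)])
snap('wrist','wb2')
E
```

```text
1.3667 [585. 223. 212.] 0.14454480167132816 [-0.6 -0.6  0.5]
[[ 1.100e+02  5.560e+02  2.192e+02 -7.300e-01 -9.000e-02]
 [ 1.150e+02  5.493e+02  2.186e+02 -1.700e-01 -1.000e-02]
 [ 1.200e+02  5.425e+02  2.174e+02 -1.700e-01 -3.000e-02]
 [ 1.250e+02  5.358e+02  2.155e+02 -1.700e-01 -5.000e-02]
 [ 1.300e+02  5.291e+02  2.130e+02 -1.700e-01 -6.000e-02]
 [ 1.350e+02  5.225e+02  2.099e+02 -1.600e-01 -8.000e-02]
 [ 1.400e+02  5.162e+02  2.060e+02 -1.600e-01 -1.000e-01]
 [ 1.450e+02  5.103e+02  2.015e+02 -1.500e-01 -1.100e-01]
 [ 1.500e+02  5.047e+02  1.964e+02 -1.400e-01 -1.300e-01]
 [ 1.550e+02  4.995e+02  1.907e+02 -1.300e-01 -1.400e-01]
 [ 1.600e+02  4.949e+02  1.844e+02 -1.200e-01 -1.600e-01]
 [ 1.650e+02  4.909e+02  1.777e+02 -1.000e-01 -1.700e-01]
 [ 1.700e+02  4.875e+02  1.704e+02 -8.000e-02 -1.800e-01]
 [ 1.750e+02  4.849e+02  1.629e+02 -7.000e-02 -1.900e-01]
 [ 1.800e+02  4.830e+02  1.550e+02 -5.000e-02 -2.000e-01]
 [ 1.850e+02  4.817e+02  1.493e+02 -3.000e-02 -1.400e-01]]
```

View pics/wb2.png

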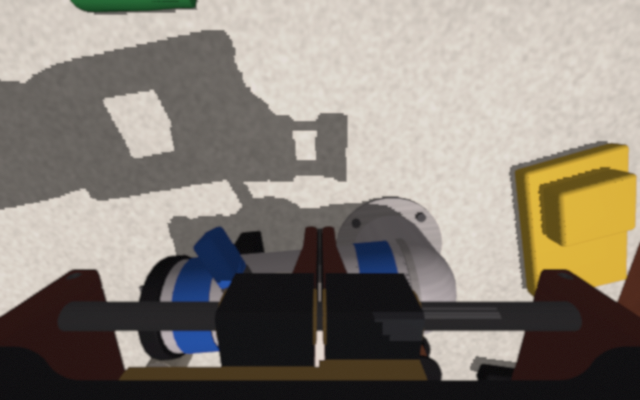

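The fingers are closed and sit clear on the lever's clockwise side, with the blue tip at about (215,255). Now I push along the arc.

Request:
servo_tool(
  plan=[
    [[1, -0.25, -0.05, 0, 0, 0, 0], [1, -0.25, -0.05, 0, 0, 0, 0], [1, -0.2, 0, 0, 0, 0, 0], [1, -0.2, 0, 0, 0, 0, 0], [1, -0.17, -0.03, 0, 0, 0, 0]],
  ],
)

```text
t: 1.83
ee_pos: [541.3, 218.9, 213.3]
orientation: [2.221, 2.222, 0.002]
ft_force: [2.8, -0.8, -0.7]
width: 0.3
grasp_force: 1.1
```

Request:
servo_tool(
  plan=[
    [[1, -0.17, -0.05, 0, 0, 0, 0], [1, -0.17, -0.06, 0, 0, 0, 0], [1, -0.16, -0.08, 0, 0, 0, 0], [1, -0.16, -0.1, 0, 0, 0, 0], [1, -0.15, -0.11, 0, 0, 0, 0]],
  ],
)

```text
t: 2.25
ee_pos: [509.4, 202.6, 212.8]
orientation: [2.221, 2.221, 0.001]
ft_force: [2.3, 0.9, 0.1]
width: 0.3
grasp_force: 1.1
```

Request:
servo_tool(
  plan=[
    [[1, -0.14, -0.13, 0, 0, 0, 0], [1, -0.13, -0.14, 0, 0, 0, 0], [1, -0.12, -0.16, 0, 0, 0, 0], [1, -0.1, -0.17, 0, 0, 0, 0], [1, 0, 0, 0, 0, 0, 0]],
  ],
)

```text
t: 2.67
ee_pos: [488.8, 177.5, 212.4]
orientation: [-2.222, -2.22, 0.003]
ft_force: [-0.3, 0.2, 0.4]
width: 0.3
grasp_force: 0.0
```

```bash
python3 - <<'E'
from h import *
S,a=snap('scene','s1');D,b=snap('side','d1')
A=blobs(a,(360,150,450,215),'blue');B=blobs(b,(220,120,320,210),'blue')
for x in A:print('S',x[0],x[1])
for x in B:print('D',x[0],x[1])
f=lambda im:cv2.resize(im[:,:,::-1],(660,300),interpolation=cv2.INTER_CUBIC)
cv2.imwrite('pics/crop2.png',np.vstack([f(a[145:245,260:480]),f(b[115:215,210:430])]))
E
```

```text
S [387.28695652 181.64347826] 115
D [299.84653465 155.33168317] 202
D [244.75675676 163.10810811] 74
D [258.26923077 182.66538462] 260
```

View pics/crop2.png

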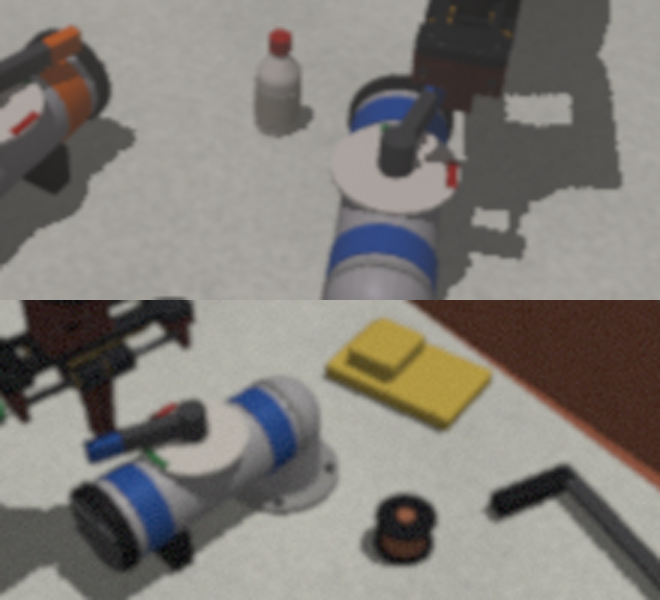

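Both crops show the lever pushed most of the way, with its tip at about (240,165) in the side view. I'll go on a little and track it from the side camera.

Request:
servo_tool(
  plan=[
    [[1, -0.08, -0.18, 0, 0, 0, 0], [1, -0.07, -0.19, 0, 0, 0, 0], [1, 0, 0, 0, 0, 0, 0]],
  ],
)

```text
t: 3.02
ee_pos: [483.4, 162.9, 212.5]
orientation: [-2.222, -2.221, 0.002]
ft_force: [0.3, 0.2, -0.1]
width: 0.4
grasp_force: 0.0
```

```bash
cat >> h.py <<'E'
def lev(c,uv,p,z):
    x=plane(c,uv,z)[0]; d=x[:2]-p; return x.round(1),np.linalg.norm(d).round(1),np.degrees(np.arctan2(d[1],d[0])).round(1)%360
E
python3 - <<'E'
from h import *
D,b=snap('side','d2'); p=np.array([561,138.])
for uv in [(247.1,145)]+[x[0] for x in blobs(cv2.imread('pics/d1.png')[:,:,::-1],(220,120,320,210),'blue') if x[1]<120]+[x[0] for x in blobs(b,(220,120,320,210),'blue')]: print(uv,lev(D,uv,p,140))
E
```

```text
(247.1, 145) (array([524. , 217.1, 140. ]), np.float64(87.3), np.float64(115.1))
[244.75675676 163.10810811] (array([481.7, 158.9, 140. ]), np.float64(82.0), np.float64(165.2))
[299.87684729 155.48275862] (array([614.4,  94. , 140. ]), np.float64(69.3), np.float64(320.5))
[255.47323944 178.58591549] (array([474. ,  93.4, 140. ]), np.float64(97.8), np.float64(207.1))
```

Request:
servo_tool(
  plan=[
    [[1, 0, 0.5, 0, 0, 0, 0], [1, 0, 0.2, 0.8, 0, 0, 0], [1, 0.4, -0.6, 0.8, 0, 0, 0], [1, 0.6, -0.7, 0.7, 0, 0, 0], [1, 0.5, -0.6, 0, 0, 0, 0]],
  ],
)

```text
t: 3.48
ee_pos: [543.8, 119.6, 306.0]
orientation: [2.216, 2.221, 0.01]
ft_force: [1.4, 0.8, 0.4]
width: 0.3
grasp_force: 0.0
```

Request:
servo_tool(
  plan=[
    [[1, 0, 0, 0, 0, 0, 0], [1, 0, 0, 0, 0, 0, 0]],
  ],
)

```text
t: 3.65
ee_pos: [541.7, 118.5, 300.9]
orientation: [-2.224, -2.219, 0.0]
ft_force: [-0.4, -0.7, -0.6]
width: 0.2
grasp_force: 0.0
```

```bash
python3 - <<'E'
from h import *
c,b=snap('wrist','wb3'); print(c[2])
for col in('blue','green','red'):
    for x in blobs(b,(100,40,430,225),col): print(col,x[0].round(1),x[1],np.round(x[2][1],1),round(x[2][2]))
cv2.imwrite('pics/wb3c.png',cv2.resize(b[60:230,120:420,::-1],(780,442),interpolation=cv2.INTER_CUBIC))
E
```

```text
[541.63368895 200.67943546 382.19064298]
blue [413.2 153.9] 2203 [74.8 36.4] 85
blue [255.8 169.4] 2269 [73.5 54.9] 84
green [290.6 163.1] 17 [2. 5.] 90
green [293.5 187.4] 34 [5. 5.] 90
red [333.7 124.7] 203 [ 7.3 30.5] 86
```

View pics/wb3c.png

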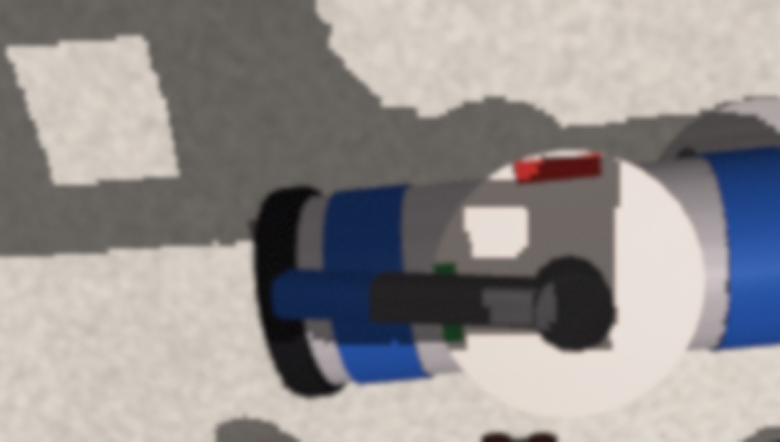

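The crop shows the lever over the green mark but a few degrees short: the centreline runs (275,295)→(535,301), while the red mark and duct tilt the other way by about 5°.

```bash
python3 - <<'E'
from h import *
c=cam('wrist'); f=lambda u,v:(120+u/2.6,60+v/2.6)
P=lambda l,z:plane(c,[f(*x) for x in l],z)
d=lambda q:np.degrees(np.arctan2(*(q[1]-q[0])[1::-1]))
t=P([(535,301),(275,295)],148); print('lever centre',t,d(t))
t=P([(540,322),(275,317)],137); print('low edge',d(t))
print('red mark',d(P([(517,172),(600,165)],119)), d(P([(517,182),(600,176)],119)))
print('band edges top', d(P([(330,193),(720,155)],75)), 'bottom',d(P([(350,385),(725,348)],75)))
pl=P([(572,150),(572,415),(704,282)],119); print('plate',pl)
g=P([(447,302)],119);r=P([(558,168)],119);print(g,r)
t=plane(c,[(290.6,163.1),(293.5,187.4)],119); print('green ends',t)
E
```

```text
lever centre [[545.78203778 144.26874627 148.        ]
 [461.00374631 146.35084143 148.        ]] 178.59313879786518
low edge 178.83417187067917
red mark 4.628877824206397 3.9777458525280345
band edges top 5.360706884403603 bottom 5.916143916400917
plate [[558.87708337 190.72142148 119.        ]
 [560.92534432  92.01411065 119.        ]
 [607.8974386  144.23756242 119.        ]]
[[514.07355596 136.8343053  119.        ]] [[554.13502472 184.681961   119.        ]]
green ends [[513.21143708 149.4697643  119.        ]
 [515.25907843 125.65551689 119.        ]]
```

Request:
servo_tool(
  plan=[
    [[1, -0.5, 0.6, 0, 0, 0, 0], [1, -0.5, 0.6, 0, 0, 0, 0], [1, -0.47, 0.6, 0, 0, 0, 0], [1, 0, 0, -0.8, 0, 0, 0], [1, 0, 0, -0.8, 0, 0, 0]],
  ],
)

```text
t: 4.12
ee_pos: [481.2, 193.8, 237.2]
orientation: [2.217, 2.225, 0.004]
ft_force: [0.4, 0.6, -0.9]
width: 0.6
grasp_force: 0.0
```

Request:
servo_tool(
  plan=[
    [[1, 0, 0, -0.6, 0, 0, 0], [1, 0, -0.2, 0, 0, 0, 0], [1, 0, -0.2, 0, 0, 0, 0], [1, 0, -0.2, 0, 0, 0, 0], [1, 0, 0, 0, 0, 0, 0]],
  ],
)

```text
t: 4.53
ee_pos: [482.9, 166.4, 214.2]
orientation: [2.222, 2.22, 0.002]
ft_force: [-0.7, 0.3, 0.3]
width: 0.4
grasp_force: 0.0
```

Request:
servo_tool(
  plan=[
    [[1, 0, -0.1, 0, 0, 0, 0], [1, 0, -0.1, 0, 0, 0, 0], [1, 0, -0.06, 0, 0, 0, 0], [1, 0, 0, 0, 0, 0, 0]],
  ],
)

```text
t: 4.87
ee_pos: [482.8, 156.8, 213.5]
orientation: [2.222, 2.22, 0.002]
ft_force: [-0.0, 0.2, -0.4]
width: 0.3
grasp_force: 0.0
```

Request:
servo_tool(
  plan=[
    [[1, 0, 0.4, 0, 0, 0, 0], [1, 0, 0.4, 0.8, 0, 0, 0], [1, 0.4, -0.6, 0.8, 0, 0, 0], [1, 0.6, -0.7, 0.6, 0, 0, 0], [1, 0.5, -0.6, 0, 0, 0, 0]],
  ],
)

```text
t: 5.28
ee_pos: [543.4, 115.7, 303.7]
orientation: [2.215, 2.221, 0.011]
ft_force: [2.0, 1.1, 1.1]
width: 0.4
grasp_force: 0.0
```

Request:
servo_tool(
  plan=[
    [[1, 0, 0, 0, 0, 0, 0], [1, 0, 0, 0, 0, 0, 0]],
  ],
)

```text
t: 5.45
ee_pos: [541.3, 114.4, 298.8]
orientation: [2.224, 2.218, 0.001]
ft_force: [0.2, 0.5, -1.2]
width: 0.5
grasp_force: 0.0
```

```bash
python3 - <<'E'
from h import *
c,b=snap('wrist','wb4'); print(c[2])
for x in blobs(b,(100,40,430,225),'green'): print(x[0].round(1),x[1])
cv2.imwrite('pics/wb4c.png',cv2.resize(b[60:230,120:420,::-1],(780,442),interpolation=cv2.INTER_CUBIC))
E
```

```text
[541.19608476 196.60736489 380.10925   ]
[290.8 161.1] 40
```

View pics/wb4c.png

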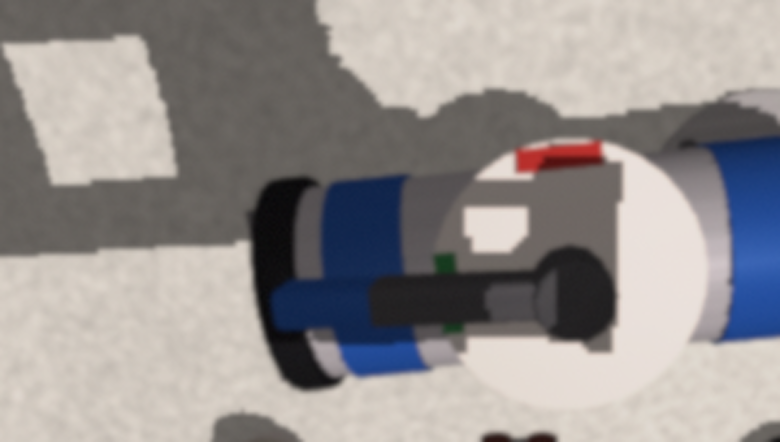

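The lever is now about 2.5–3° short: its edges slope about 2.3° in the picture, against about 5.3° for the duct. One more 3 mm nudge.

Request:
servo_tool(
  plan=[
    [[1, -0.5, 0.6, 0, 0, 0, 0], [1, -0.5, 0.7, 0, 0, 0, 0], [1, -0.46, 0.6, 0, 0, 0, 0], [1, 0, 0, -0.8, 0, 0, 0], [1, 0, 0, -0.8, 0, 0, 0]],
  ],
)

```text
t: 5.92
ee_pos: [481.1, 193.8, 235.0]
orientation: [2.216, 2.225, 0.005]
ft_force: [0.5, -0.0, 0.3]
width: 0.6
grasp_force: 0.0
```

Request:
servo_tool(
  plan=[
    [[1, 0, 0, -0.55, 0, 0, 0], [1, 0, -0.3, 0, 0, 0, 0], [1, 0, -0.3, 0, 0, 0, 0], [1, 0, -0.1, 0, 0, 0, 0], [1, 0, 0, 0, 0, 0, 0]],
  ],
)

```text
t: 6.33
ee_pos: [482.8, 162.4, 213.8]
orientation: [2.223, 2.219, 0.002]
ft_force: [0.8, -0.7, 0.1]
width: 0.8
grasp_force: 0.0
```

Request:
servo_tool(
  plan=[
    [[1, 0, -0.1, 0, 0, 0, 0], [1, 0, -0.08, 0, 0, 0, 0], [1, 0, -0.04, 0, 0, 0, 0], [1, 0, 0, 0, 0, 0, 0], [1, 0, 0, 0, 0, 0, 0]],
  ],
)

```text
t: 6.75
ee_pos: [482.3, 154.6, 212.8]
orientation: [2.221, 2.221, 0.0]
ft_force: [1.1, -0.3, -0.3]
width: 0.4
grasp_force: 0.0
```

Request:
servo_tool(
  plan=[
    [[1, 0, 0.4, 0, 0, 0, 0], [1, 0, 0.4, 0.8, 0, 0, 0], [1, 0.4, -0.6, 0.8, 0, 0, 0], [1, 0.6, -0.7, 0.6, 0, 0, 0], [1, 0.5, -0.6, 0, 0, 0, 0]],
  ],
)

```text
t: 7.17
ee_pos: [543.2, 113.3, 303.2]
orientation: [2.215, 2.221, 0.01]
ft_force: [1.7, -0.3, 0.3]
width: 0.9
grasp_force: 0.0
```

Request:
servo_tool(
  plan=[
    [[1, 0, 0, 0, 0, 0, 0], [1, 0, 0, 0, 0, 0, 0]],
  ],
)

```text
t: 7.33
ee_pos: [541.0, 112.0, 298.3]
orientation: [2.224, 2.219, 0.0]
ft_force: [-1.1, 0.3, -0.2]
width: 0.7
grasp_force: 0.0
```

```bash
python3 - <<'E'
from h import *
def bar(c,im):
    # dark steel part of the bar: V threshold, columns left of hub
    g=cv2.cvtColor(np.ascontiguousarray(im),cv2.COLOR_RGB2GRAY).astype(float); return g
for n in('wb3','wb4','wb5'):
    c=cam('wrist')
    if n=='wb5': c,im=snap('wrist','wb5')
    else: im=cv2.imread(f'pics/{n}.png')[:,:,::-1]
    g=cv2.cvtColor(np.ascontiguousarray(im),cv2.COLOR_RGB2GRAY).astype(float)
    us=np.r_[276:288,302:324]; top=[]
    for u in us:
        col=np.diff(g[155:182,u]); 
        k=int(np.argmin(col)); y=155+k+.5
        if 0<k<len(col)-1:
            a,b,d=col[k-1:k+2]; y+=.5*(a-d)/(a-2*b+d)
        top.append(y)
    s=np.array(top); q=plane(c,np.c_[us,s],148)
    for _ in range(3):
        pf=np.polyfit(q[:,0],q[:,1],1); r=abs(q[:,1]-np.polyval(pf,q[:,0])); q=q[r<=max(.5,1.5*np.median(r))]
    print(n,'lever',180+np.degrees(np.arctan(pf[0])),len(q))
im=cv2.imread('pics/wb5.png'); cv2.imwrite('pics/wb5c.png',cv2.resize(im[60:230,120:420],(780,442),interpolation=cv2.INTER_CUBIC))
E
```

```text
wb3 lever 190.35227498651693 16
wb4 lever 195.03803039661383 12
wb5 lever 195.25530622566373 14
```

View pics/wb5c.png

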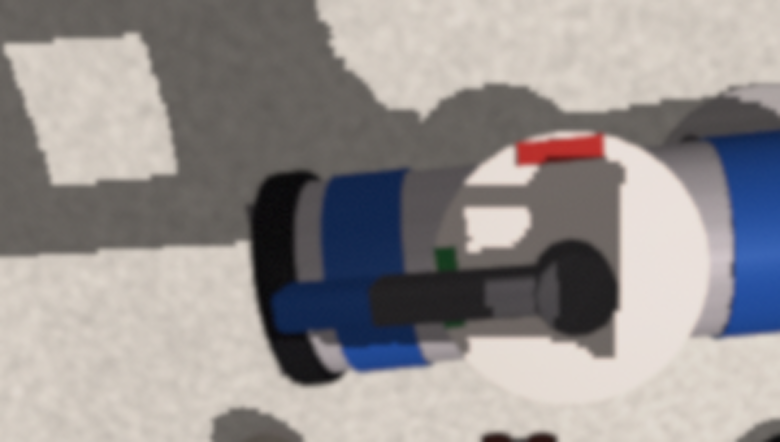

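The blue lever is now within about 1° of the duct's axis, with its centreline sloping about 4° against about 5.3°, and it covers the green mark at (450,290). Blue is open. All 10 pictures are used, so I measure orange by numbers.

Request:
servo_tool(
  plan=[
    [[1, 0.3, -0.9, 0, 0, 0, 0], [1, 0.3, -0.9, 0, 0, 0, 0], [1, 0.2, -0.9, 0, 0, 0, 0], [1, 0.2, -0.9, 0, 0, 0, 0], [1, 0.2, -0.9, 0, 0, 0, 0]],
  ],
)

```text
t: 7.8
ee_pos: [587.8, -67.3, 297.3]
orientation: [-2.218, -2.222, 0.002]
ft_force: [-0.2, -0.1, -0.5]
width: 0.5
grasp_force: 0.0
```

Request:
servo_tool(
  plan=[
    [[1, 0, -0.9, 0, 0, 0, 0], [1, 0, -0.9, 0, 0, 0, 0], [1, 0, -0.9, 0, 0, 0, 0], [1, 0, -0.9, 0, 0, 0, 0], [1, 0, 0, 0, 0, 0, 0]],
  ],
)

```text
t: 8.22
ee_pos: [587.9, -215.0, 297.3]
orientation: [2.224, 2.218, -0.002]
ft_force: [-0.5, -0.1, -0.1]
width: 0.5
grasp_force: 0.0
```

Request:
servo_tool(
  plan=[
    [[1, 0, 0, 0, 0, 0, 0], [1, 0, 0, 0, 0, 0, 0]],
  ],
)

```text
t: 8.38
ee_pos: [588.0, -209.7, 297.3]
orientation: [-2.22, -2.22, 0.001]
ft_force: [0.2, 0.4, 0.8]
width: 0.4
grasp_force: 0.0
```

```bash
python3 - <<'E'
from h import *
c,b=snap('wrist','wo1'); print(c[2])
for col in('orange','green','red','dark'):
    for x in blobs(b,(60,10,560,235),col): print(col,x[0].round(1),x[1],plane(c,x[0],148 if col=='dark' else 119)[0].round(1),np.round(x[2][0],1),np.round(x[2][1],1),round(x[2][2]))
E
```

```text
[ 587.81995142 -127.58951695  378.70809705]
orange [233.4 147.4] 2457 [ 508.6 -164.   119. ] [227.9 148. ] [57.4 75.4] 15
orange [384.8 193.7] 1999 [ 650.4 -208.3  119. ] [384.  193.4] [33.8 72.2] 16
green [263.4 178.9] 65 [ 534.3 -193.8  119. ] [263.4 178.7] [ 6.1 10.9] 14
red [324.4 138.5] 199 [ 592. -156.  119.] [324.1 138.4] [30.7  6.7] 17
dark [414.5  13.7] 244 [655.2 -65.  148. ] [415.   14.5] [ 9. 36.] 90
dark [531.5  22. ] 1494 [739.6 -70.2 148. ] [527.5  25. ] [30. 63.] 90
dark [507.1 175.5] 6131 [ 744.6 -183.2  148. ] [512.5 136. ] [ 98.3 202.1] 18
dark [205.2 140.9] 1381 [ 495.1 -154.8  148. ] [208.1 141.5] [32.  84.2] 17
dark [283.2 125.4] 44 [ 558.7 -142.5  148. ] [283.1 125.4] [16.8  2.5] 18
dark [285.1 174.4] 2229 [ 558.8 -182.5  148. ] [280.9 175.1] [94.8 35.6] 25
dark [375.9 149. ] 163 [ 633.5 -161.2  148. ] [378.1 150.2] [32.2  8.7] 15
dark [319.3 231.3] 43 [ 587.5 -234.5  148. ] [319. 231.] [ 6. 12.] 90
```

```bash
python3 - <<'E'
from h import *
p=np.array([580,-197.]); o=readout.get_obs()
ths=list(range(150,69,-5)); out=[]
for t in np.radians(ths):
    u=np.array([np.cos(t),np.sin(t)]); n=np.array([-u[1],u[0]])
    out.append(p+80*u+(7+13.5*abs(n[0])+10*abs(n[1]))*n)
w=np.array(out); print(np.c_[ths,w.round(1),(np.diff(w,axis=0,prepend=[np.array(o['ee_pos'])[:2]])/40).round(2)])
E
```

```text
[[ 1.500e+02  4.995e+02 -1.764e+02 -2.210e+00  8.200e-01]
 [ 1.450e+02  5.013e+02 -1.699e+02  5.000e-02  1.600e-01]
 [ 1.400e+02  5.037e+02 -1.635e+02  6.000e-02  1.600e-01]
 [ 1.350e+02  5.067e+02 -1.571e+02  8.000e-02  1.600e-01]
 [ 1.300e+02  5.104e+02 -1.510e+02  9.000e-02  1.500e-01]
 [ 1.250e+02  5.146e+02 -1.451e+02  1.100e-01  1.500e-01]
 [ 1.200e+02  5.195e+02 -1.396e+02  1.200e-01  1.400e-01]
 [ 1.150e+02  5.249e+02 -1.344e+02  1.400e-01  1.300e-01]
 [ 1.100e+02  5.309e+02 -1.297e+02  1.500e-01  1.200e-01]
 [ 1.050e+02  5.374e+02 -1.256e+02  1.600e-01  1.000e-01]
 [ 1.000e+02  5.444e+02 -1.220e+02  1.700e-01  9.000e-02]
 [ 9.500e+01  5.518e+02 -1.192e+02  1.800e-01  7.000e-02]
 [ 9.000e+01  5.595e+02 -1.170e+02  1.900e-01  5.000e-02]
 [ 8.500e+01  5.657e+02 -1.154e+02  1.600e-01  4.000e-02]
 [ 8.000e+01  5.722e+02 -1.144e+02  1.600e-01  3.000e-02]
 [ 7.500e+01  5.788e+02 -1.139e+02  1.700e-01  1.000e-02]
 [ 7.000e+01  5.856e+02 -1.139e+02  1.700e-01 -0.000e+00]]
```

Request:
servo_tool(
  plan=[
    [[1, -0.8, 0, 0, 0, 0, 0], [1, -0.8, 0, 0, 0, 0, 0], [1, -0.8, 0.15, 0, 0, 0, 0], [1, 0, 0, -0.7, 0, 0, 0], [1, 0, 0, -0.7, 0, 0, 0]],
  ],
)

```text
t: 8.85
ee_pos: [492.0, -203.3, 243.6]
orientation: [2.217, 2.221, 0.003]
ft_force: [-0.3, -0.5, 0.4]
width: 0.2
grasp_force: 0.0
```

Request:
servo_tool(
  plan=[
    [[1, 0, 0, -0.5, 0, 0, 0], [1, 0, 0, -0.22, 0, 0, 0], [1, 0, 0, 0, 0, 0, 0], [1, 0, 0, 0, 0, 0, 0]],
  ],
)

```text
t: 9.18
ee_pos: [492.8, -204.2, 213.6]
orientation: [-2.219, -2.223, 0.0]
ft_force: [0.2, -0.1, 0.3]
width: 0.8
grasp_force: 0.0
```

Request:
servo_tool(
  plan=[
    [[1, 0.05, 0.18, 0, 0, 0, 0], [1, 0.05, 0.18, 0, 0, 0, 0], [1, 0.04, 0.17, 0, 0, 0, 0], [1, 0.03, 0.17, 0, 0, 0, 0], [1, 0.05, 0.16, 0, 0, 0, 0]],
  ],
)

```text
t: 9.6
ee_pos: [501.6, -169.9, 213.9]
orientation: [2.22, 2.221, 0.0]
ft_force: [-0.4, -2.1, 0.9]
width: 0.3
grasp_force: 1.0
```

Request:
servo_tool(
  plan=[
    [[1, 0.06, 0.16, 0, 0, 0, 0], [1, 0.08, 0.16, 0, 0, 0, 0], [1, 0.09, 0.15, 0, 0, 0, 0], [1, 0.11, 0.15, 0, 0, 0, 0], [1, 0.12, 0.14, 0, 0, 0, 0]],
  ],
)

```text
t: 10.02
ee_pos: [519.9, -139.7, 213.3]
orientation: [-2.221, -2.221, 0.001]
ft_force: [0.0, -2.3, -0.2]
width: 0.3
grasp_force: 0.9
```

Request:
servo_tool(
  plan=[
    [[1, 0.14, 0.13, 0, 0, 0, 0], [1, 0.15, 0.12, 0, 0, 0, 0], [1, 0.16, 0.1, 0, 0, 0, 0], [1, 0.17, 0.09, 0, 0, 0, 0], [1, 0, 0, 0, 0, 0, 0]],
  ],
)

```text
t: 10.43
ee_pos: [545.9, -121.9, 213.4]
orientation: [2.221, 2.222, 0.001]
ft_force: [-0.1, -0.3, -0.6]
width: 0.6
grasp_force: 0.0
```

```bash
python3 - <<'E'
from h import *
p=np.array([580,-197.])
for n,roi in(('side',(290,170,380,260)),('scene',(230,120,330,190))):
    c,b=snap(n,n+'o2')
    for x in blobs(b,roi,'orange'): print(n,x[0].round(1),x[1],lev(c,x[0],p,142))
E
```

```text
side [333.6 249.5] 226 (array([ 494. , -194.7,  142. ]), np.float64(86.0), np.float64(178.5))
scene [282.3 172. ] 130 (array([ 558.6, -129.8,  142. ]), np.float64(70.5), np.float64(107.6))
```

Request:
servo_tool(
  plan=[
    [[1, 0.16, 0.07, 0, 0, 0, 0], [1, 0.18, 0.05, 0, 0, 0, 0], [1, 0, 0, 0, 0, 0, 0], [1, -0.4, 0.1, 0, 0, 0, 0], [1, -0.4, 0, 0.6, 0, 0, 0]],
  ],
)

```text
t: 10.95
ee_pos: [524.5, -113.0, 234.2]
orientation: [-2.217, -2.218, 0.004]
ft_force: [-0.5, -0.2, 0.4]
width: 0.5
grasp_force: 0.0
```

Request:
servo_tool(
  plan=[
    [[1, 0, 0, 0.8, 0, 0, 0], [1, 0.5, -0.7, 0.7, 0, 0, 0], [1, 0.5, -0.8, 0, 0, 0, 0], [1, 0.4, -0.7, 0, 0, 0, 0], [1, 0, 0, 0, 0, 0, 0]],
  ],
)

```text
t: 11.37
ee_pos: [584.0, -204.4, 297.1]
orientation: [2.22, 2.215, 0.003]
ft_force: [-0.3, 0.5, 0.3]
width: 0.6
grasp_force: 0.0
```

Request:
servo_tool(
  plan=[
    [[1, 0, 0, 0, 0, 0, 0], [1, 0, 0, 0, 0, 0, 0]],
  ],
)

```text
t: 11.53
ee_pos: [580.3, -199.8, 295.1]
orientation: [-2.221, -2.22, 0.0]
ft_force: [-0.1, 0.4, -0.4]
width: 0.6
grasp_force: 0.0
```

```bash
cat > mo.py <<'E'
from h import *
import sys
c,b=snap('wrist',sys.argv[1]); print(c[2].round(1))
B={}
for col in('orange','green','red'):
    for x in blobs(b,(60,10,560,235),col):
        print(col,x[0].round(1),x[1],plane(c,x[0],119)[0].round(1),np.round(x[2][1],1),round(x[2][2])); B.setdefault(col,[]).append(x)
ang=lambda q:np.degrees(np.arctan2(*(q[1]-q[0])[1::-1]))
ba=sorted([x for x in B['orange'] if x[1]>1300],key=lambda x:x[0][0])
if len(ba)==2: print('duct',ang(plane(c,[np.array(x[2][0]) for x in ba],100)))
for x in B['green']+B['red']:  # mark directions
    q=cv2.boxPoints(x[2]); q=plane(c,q,119); e=[q[1]-q[0],q[2]-q[1]]; e=max(e,key=np.linalg.norm); print('mark long',np.degrees(np.arctan2(e[1],e[0])).round(1),np.linalg.norm(e).round(1))
for x in B['orange']:
    if x[1]<1300:
        q=plane(c,cv2.boxPoints(x[2]),146); e=[q[1]-q[0],q[2]-q[1]]; e=max(e,key=np.linalg.norm); print('tip long',np.degrees(np.arctan2(e[1],e[0])).round(1),np.linalg.norm(e).round(1)); print(lev(c,x[0],np.array([580,-197.]),146))
E
python3 mo.py wo2
```

```text
[ 580.2 -117.6  376.4]
orange [313.9 102.2] 679 [ 575.2 -114.8  119. ] [42.5 16.5] 87
orange [246.4 160.6] 2266 [ 512.7 -165.9  119. ] [34.2 75. ] 16
orange [392.4 202. ] 1934 [ 650.2 -206.2  119. ] [34.8 72. ] 16
green [273.9 180.7] 172 [ 537.1 -185.   119. ] [ 6.1 27.9] 14
red [335.8 150.8] 153 [ 594.8 -156.8  119. ] [23.4  6.5] 17
duct -16.613260990781836
mark long 73.6 27.4
mark long -16.6 21.3
tip long -86.3 31.3
(array([ 575.7, -115.1,  146. ]), np.float64(82.0), np.float64(93.0))
```

Request:
servo_tool(
  plan=[
    [[1, -0.5, 0.7, 0, 0, 0, 0], [1, -0.5, 0.7, 0, 0, 0, 0], [1, -0.25, 0.7, 0, 0, 0, 0], [1, 0, 0, -0.7, 0, 0, 0], [1, 0, 0, -0.7, 0, 0, 0]],
  ],
)

```text
t: 12.0
ee_pos: [530.5, -113.8, 240.8]
orientation: [2.216, 2.223, 0.003]
ft_force: [-0.1, -0.8, -1.1]
width: 0.4
grasp_force: 0.0
```

Request:
servo_tool(
  plan=[
    [[1, 0, 0, -0.6, 0, 0, 0], [1, 0, 0, 0, 0, 0, 0], [1, 0.3, 0, 0, 0, 0, 0], [1, 0.2, 0, 0, 0, 0, 0], [1, 0, 0, 0, 0, 0, 0]],
  ],
)

```text
t: 12.42
ee_pos: [552.7, -115.9, 217.0]
orientation: [2.219, 2.221, 0.003]
ft_force: [-0.1, -0.6, 0.2]
width: 0.4
grasp_force: 0.0
```

Request:
servo_tool(
  plan=[
    [[1, 0.15, 0, -0.08, 0, 0, 0], [1, 0.15, 0, 0, 0, 0, 0], [1, 0.15, 0.02, 0, 0, 0, 0], [1, 0.15, 0, 0, 0, 0, 0], [1, 0, 0, 0, 0, 0, 0]],
  ],
)

```text
t: 12.83
ee_pos: [575.9, -115.4, 212.6]
orientation: [2.221, 2.221, 0.001]
ft_force: [0.3, 0.3, 0.5]
width: 0.1
grasp_force: 0.0
```

Request:
servo_tool(
  plan=[
    [[1, -0.4, 0, 0, 0, 0, 0], [1, -0.6, 0, 0.6, 0, 0, 0], [1, 0, 0, 0.8, 0, 0, 0], [1, 0.5, -0.7, 0.6, 0, 0, 0], [1, 0.5, -0.7, 0, 0, 0, 0]],
  ],
)

```text
t: 13.25
ee_pos: [576.8, -171.5, 298.1]
orientation: [2.214, 2.218, 0.007]
ft_force: [2.5, -0.7, 0.6]
width: 0.7
grasp_force: 0.0
```

Request:
servo_tool(
  plan=[
    [[1, 0, -0.7, 0, 0, 0, 0], [1, 0, 0, 0, 0, 0, 0], [1, 0, 0, 0, 0, 0, 0]],
  ],
)

```text
t: 13.5
ee_pos: [574.7, -200.2, 292.2]
orientation: [2.224, 2.219, 0.001]
ft_force: [0.4, -0.0, -0.4]
width: 0.4
grasp_force: 0.0
```

```bash
python3 mo.py wo3
```

```text
[ 574.6 -118.   373.5]
orange [344.1 102.5] 698 [ 595.9 -115.7  119. ] [16.5 43.5] 11
orange [251.1 160.9] 2312 [ 512.4 -166.   119. ] [34.2 75.7] 16
orange [398.6 202.1] 1955 [ 650. -206.  119.] [35.6 72.6] 16
green [279.  181.1] 181 [ 537.  -185.1  119. ] [ 6.2 28.9] 15
red [324.8 145.9] 19 [ 579.5 -152.6  119. ] [2.8 6. ] 18
red [348.4 152.6] 64 [ 600.8 -158.6  119. ] [9.5 6.6] 18
duct -16.667149984021787
mark long 73.1 28.0
mark long 71.6 5.3
mark long -18.4 8.6
tip long 79.0 31.6
(array([ 593.7, -115.9,  146. ]), np.float64(82.2), np.float64(80.4))
```

Request:
servo_tool(
  plan=[
    [[1, -0.5, 0.7, 0, 0, 0, 0], [1, -0.3, 0.7, 0, 0, 0, 0], [1, 0, 0.7, 0, 0, 0, 0], [1, 0, 0, -0.7, 0, 0, 0], [1, 0, 0, -0.7, 0, 0, 0]],
  ],
)

```text
t: 13.97
ee_pos: [543.1, -112.6, 237.3]
orientation: [2.216, 2.223, 0.004]
ft_force: [1.0, 0.2, 0.1]
width: 0.5
grasp_force: 0.0
```

Request:
servo_tool(
  plan=[
    [[1, 0, 0, -0.6, 0, 0, 0], [1, 0, 0, 0, 0, 0, 0], [1, 0.3, 0, 0, 0, 0, 0], [1, 0.2, 0, 0, 0, 0, 0], [1, 0, 0, 0, 0, 0, 0]],
  ],
)

```text
t: 14.38
ee_pos: [564.7, -114.8, 213.6]
orientation: [2.219, 2.221, 0.003]
ft_force: [0.8, -0.3, -0.2]
width: 0.2
grasp_force: 0.0
```

Request:
servo_tool(
  plan=[
    [[1, 0.15, 0, 0, 0, 0, 0], [1, 0.15, 0, 0, 0, 0, 0], [1, 0.1, 0, 0, 0, 0, 0], [1, 0.06, 0, 0, 0, 0, 0], [1, 0, 0, 0, 0, 0, 0]],
  ],
)

```text
t: 14.8
ee_pos: [581.4, -115.2, 212.4]
orientation: [2.221, 2.221, 0.0]
ft_force: [0.2, -0.3, 0.0]
width: 0.6
grasp_force: 0.0
```

Request:
servo_tool(
  plan=[
    [[1, -0.4, 0, 0, 0, 0, 0], [1, -0.6, 0, 0.6, 0, 0, 0], [1, 0, 0, 0.8, 0, 0, 0], [1, 0.5, -0.7, 0.6, 0, 0, 0], [1, 0.5, -0.7, 0, 0, 0, 0]],
  ],
)

```text
t: 15.22
ee_pos: [582.8, -171.3, 297.9]
orientation: [2.214, 2.219, 0.006]
ft_force: [2.2, 0.8, 1.3]
width: 0.6
grasp_force: 0.0
```

Request:
servo_tool(
  plan=[
    [[1, 0, -0.7, 0, 0, 0, 0], [1, 0, 0, 0, 0, 0, 0], [1, 0, 0, 0, 0, 0, 0]],
  ],
)

```text
t: 15.47
ee_pos: [580.7, -200.0, 291.9]
orientation: [-2.224, -2.219, -0.0]
ft_force: [0.9, 0.6, 0.8]
width: 0.8
grasp_force: 0.0
```

```bash
python3 mo.py wo4
```

```text
[ 580.7 -117.8  373.2]
orange [344.2 104.7] 694 [ 602.  -117.2  119. ] [16.3 43.3] 15
orange [244.9 161. ] 2316 [ 512.8 -165.9  119. ] [34.8 75.8] 16
orange [392.8 202.1] 1960 [ 650.3 -205.7  119. ] [35.3 72.5] 16
green [272.6 181.4] 180 [ 537.  -185.1  119. ] [ 6.3 28.4] 14
red [320.  146.5] 41 [ 581.1 -152.9  119. ] [6.1 6.5] 14
red [343.5 153.4] 41 [ 602.4 -159.1  119. ] [5.7 6.6] 18
duct -16.560723324277852
mark long 73.4 27.6
mark long 75.6 5.8
mark long 72.7 6.0
tip long 74.8 31.5
(array([ 599.7, -117.3,  146. ]), np.float64(82.1), np.float64(76.1))
```

Request:
servo_tool(
  plan=[
    [[1, -0.5, 0.7, 0, 0, 0, 0], [1, -0.3, 0.7, 0, 0, 0, 0], [1, 0, 0.7, 0, 0, 0, 0], [1, 0, 0, -0.7, 0, 0, 0], [1, 0, 0, -0.7, 0, 0, 0]],
  ],
)

```text
t: 15.93
ee_pos: [549.3, -112.4, 237.2]
orientation: [2.216, 2.223, 0.004]
ft_force: [-0.0, 1.2, -0.1]
width: 0.6
grasp_force: 0.0
```

Request:
servo_tool(
  plan=[
    [[1, 0, 0, -0.6, 0, 0, 0], [1, 0, 0, 0, 0, 0, 0], [1, 0.3, 0, 0, 0, 0, 0], [1, 0.2, 0, 0, 0, 0, 0], [1, 0, 0, 0, 0, 0, 0]],
  ],
)

```text
t: 16.35
ee_pos: [570.9, -114.6, 213.4]
orientation: [2.219, 2.221, 0.003]
ft_force: [0.3, -0.6, -0.1]
width: 0.4
grasp_force: 0.0
```

Request:
servo_tool(
  plan=[
    [[1, 0.12, 0, 0, 0, 0, 0], [1, 0.12, 0, 0, 0, 0, 0], [1, 0.07, 0, 0, 0, 0, 0], [1, 0.04, 0, 0, 0, 0, 0], [1, 0, 0, 0, 0, 0, 0]],
  ],
)

```text
t: 16.77
ee_pos: [583.0, -115.0, 212.3]
orientation: [-2.221, -2.221, 0.0]
ft_force: [0.9, 0.8, 1.0]
width: 0.4
grasp_force: 0.1
```

Request:
servo_tool(
  plan=[
    [[1, -0.4, 0, 0, 0, 0, 0], [1, -0.6, 0, 0.6, 0, 0, 0], [1, 0, 0, 0.8, 0, 0, 0], [1, 0.5, -0.7, 0.6, 0, 0, 0], [1, 0.5, -0.7, 0, 0, 0, 0]],
  ],
)

```text
t: 17.18
ee_pos: [584.5, -171.1, 297.7]
orientation: [2.214, 2.219, 0.006]
ft_force: [1.2, -0.5, 0.6]
width: 0.5
grasp_force: 0.0
```

Request:
servo_tool(
  plan=[
    [[1, 0, -0.7, 0, 0, 0, 0], [1, 0, 0, 0, 0, 0, 0], [1, 0, 0, 0, 0, 0, 0]],
  ],
)

```text
t: 17.43
ee_pos: [582.5, -199.8, 291.7]
orientation: [-2.224, -2.219, -0.0]
ft_force: [-0.2, -0.4, -0.3]
width: 0.4
grasp_force: 0.0
```

```bash
python3 mo.py wo5; python3 - <<'E'
from h import *
# blue lever check: blue end in side view vs start; dark bar over white plate in wb5
c=cam('side'); im=vision.get_image('side'); 
for x in blobs(im,(220,120,320,210),'blue'): print('side blue',x[0].round(1),x[1])
S=cam('scene'); im=vision.get_image('scene')
for col in('red',): 
    for x in blobs(im,(340,150,360,175),col): print('glue cap',x[0].round(1))
im=cv2.imread('pics/wb5.png')[:,:,::-1]; g=cv2.cvtColor(np.ascontiguousarray(im),cv2.COLOR_RGB2GRAY)
# camera of wb5: TCP (541,112,298.3), same orientation
cw=cam('wrist'); o=readout.get_obs(); cw=(cw[0],cw[1],cw[2]-np.array(o['ee_pos'])+np.array([541.0,112.0,298.3]))
T=[]
for u in range(264,318,3):
    k=g[155:190,u].astype(int); T.append((u,''.join('#' if v<55 else '+' if v<85 else '.' for v in k)))
for t in T: print(t[0],t[1])
E
```

```text
[ 582.4 -117.6  373. ]
orange [344.  105.5] 691 [ 603.5 -117.7  119. ] [16.5 43.1] 16
orange [243.  161.2] 2322 [ 512.9 -165.8  119. ] [34.6 75.8] 16
orange [391.1 202.2] 1952 [ 650.4 -205.5  119. ] [35.  72.7] 16
green [270.7 181.7] 181 [ 537.  -185.1  119. ] [ 6.3 28.4] 14
red [318.7 146.8] 48 [ 581.7 -152.9  119. ] [7.  6.6] 18
red [342.2 153.8] 34 [ 602.9 -159.3  119. ] [6. 5.] 90
duct -16.656553733828837
mark long 73.3 27.6
mark long -18.4 6.2
mark long -88.6 5.4
tip long 74.1 31.4
(array([ 601.3, -117.7,  146. ]), np.float64(82.1), np.float64(75.0))
side blue [299.9 155.4] 202
side blue [256.3 179.6] 337
glue cap [352.9 156.8]
264 ###################################
267 ###################################
270 ###################################
273 ###################################
276 ++++++++++#########################
279 .........+####################++###
282 .........+###################++++++
285 ........++###################++++++
288 +#####+++####################++++++
291 +#############################+++++
294 +++###########################+....
297 ........+#####################+....
300 ........+###################+......
303 ........+##################++......
306 ........+######++##########+.......
309 .......+#####++++++++++++#++.......
312 .......+#####+++++++++++++++.......
315 .......+####+++++++++++++++........
```

```bash
python3 -c "
from workcell import close_job
print(close_job())"
```

```text
the job is handed in; nothing more can be done
None
```

The job is handed in: I opened the blue lever first, ending about 1–2° short of its green mark, then shut the orange lever to within about 1° of its red mark; the arm finished clear of everything at about 17.5 s, and no result came back on handing in.

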